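Seat a manifold block in its fixture and lock the cam clamp

ROBOT

A 7-joint arm with a two-finger parallel gripper is mounted at the origin on a cart in front of the work surface, level with it; the furniture and walls round the work are solid. World frame = base frame: x ahead of the robot, y to its left, z up, the work surface at z = 0. Lengths are in m, angles in rad, forces in N, time in s.
With the tool pointing down it reaches from about 0.35 to 0.9 m from the base axis. Payload 19.9 kg.
Tool frame: the origin (TCP) lies midway between the tips of the shut fingers; the grasp point (between the pads) lies 19 mm behind it; z points along the fingers, y is the line along which they close (so a half turn about z gives the same grasp; the last joint's range is limited). The gripper opens to 85 mm and grips with 20 to 120 N. Pads are 22 mm wide; open, the fingers measure 114 mm over their backs; the gripper's body (76 mm by 85 mm) begins 54 mm behind the grasp point. The pads swing forward as they close: fully open they stand 13 mm farther back than shut.
Start: joints at [-1.143, 0.417, -0.01, 1.614, 0.005, 1.111, -0.053], TCP at [0.282, 0.558, 0.231] pointing down, gripper open.
Joint ranges: [-2.81, 2.81], [-0.39, 2.02], [-1.27, 1.25], [0.06, 2.57], [-1.19, 4.33], [0.19, 2], [-2.82, 2.82]. Speed limits (rad/s): [1.89, 1.89, 2.39, 2.39, 3.01, 3.01, 3.01].

INTERFACE

Orientations are given as a unit quaternion [x, y, z, w].
In Python, from bench import arm, cams, ticket gives the robot as it stands. Calls block until the motion is done:
- arm.reach(position, orientation): joint-space move of the TCP to a pose.
- arm.move_straight(position, frame=None, vel=0.15, threshold=None): straight line of the TCP; frame=None keeps the orientation; vel is the mean speed in m/s. With threshold (N) it stops when the force on the tool has changed by that much, and returns True; else False.
- arm.move_joints(angles): joint-space move.
- arm.gripper_to(opening): opening from 0.0 (shut) to 1.0 (fully open); the grip force is fixed at half the most; returns when the fingers have stopped.
- arm.sleep(seconds).
- arm.ik(position, orientation): joint angles nearest the present ones, or None.
- cams.camera(name): name is "scene" or "top"; returns the picture (480x640x3 uint8, red, green, blue); there is no depth.
- cams.camera_model(name): a dict with "camera_matrix" (3x3 intrinsics, pixels), "distortion" ([k1, k2, p1, p2, k3] as OpenCV has them; the pictures are not rectified), "R" (3x3) and "t" (3): a world point X has camera coordinates R X + t. Camera axes: x right, y down, z forward; pixel columns grow to the right and rows downward; lengths in m; the calibration is good to about 2 mm. A picture is of the moment at which its call begins. camera_model takes no time and is no camera call.
A pose or a line that the arm cannot do raises arm.PlanningError and nothing moves.
- ticket.close_job(): hands the job in; it is judged then, once.
Readings, each from a call of its own:
- arm.current_time(): time.
- arm.current_q(): joint angles.
- arm.current_dq(): joint speeds.
- arm.current_joint_efforts(): joint torques, N m.
- arm.current_tcp_pos(): TCP position.
- arm.current_orientation(): TCP orientation.
- arm.current_force(): force on the tool from outside, world axes, zero at the start.
- arm.current_ft_torque(): the same for the moment, N m.
- arm.current_gripper_width(): opening from 0.0 (shut) to 1.0 (fully open).
- arm.current_grasp_force(): force on a finger pad.
Only numpy, scipy, OpenCV 4.12 (cv2) and the standard library are available. Lean on these libraries where they do the work, as an engineer would, in place of code of your own. Each camera call takes 0.05 s, during which the arm holds its last target. There are 200 camera calls.

TASK

Load the manifold block in the holding fixture by pushing only: with the fingertips slide it along the plate until its long back face is flush on the back rail and its end is against the stop pin, then push the cam lever round, counter-clockwise seen from above, until the cam presses firmly on the block and holds it there. Take hold of nothing: do not straddle, pinch or lift the block or the lever knob; keep the block down on the plate, and leave the loose fittings and the wrench around the fixture where they are.

Things in the scene. Friction and masses are not known exactly. Their poses are not given: they have to be found in the camera images.
- fixture: Fixed steel plate 116 (x) by 250 (y), 12 mm thick; origin: centre of its underside, +x away from the robot, +y left, turned up to 0.22 rad. Far edge: dark rail, 18 mm above the plate, front face at x=+44, y -110 to +95 mm. End stop: upright pin, 10 mm thick, 18 mm above the plate, at x=+18, y=+90 mm. Cam pivot: x=-21.5, y=+60 mm.
- seat (a point): Where the block's origin is when it is fully home: on the plate's top, 21.5 mm ahead of and 45 mm to the left of the fixture's centre (fixture x = +21.5, y = +45, z = 12 mm); axes as the fixture's.
- block: Loose aluminium manifold block, 45 (its x) by 80 (its y) by 30 mm high, about 0.27 kg, an open port and a brass hex plug (8 mm high) on top; origin: centre of its underside. Starts on the plate's right half, clear of rail, pin and cam, turned up to 0.35 rad to the fixture; home, its axes are parallel to the fixture's.
- cam_lever: The clamp's moving part: lever and, under it, a round steel cam disc 32 mm across, 3 to 19 mm above the plate, its centre 6 mm off the pivot, so that it moves towards the rail as the lever turns. Origin on the pivot axis at the plate's top.
- lever_angle (a joint): Lever angle q, 0 to 2.2 rad, growing counter-clockwise from above; the lever points 75 degrees + q from the fixture's +x: open (starts at 0.05 to 0.35) to the left, shut towards the robot. The cam meets a seated block at about 1.5, tight at 1.6 to 1.9. Pivot friction 0.15 N m (2 N at the knob): it stays where left; 6 to 10 N at the knob clamps well.
- cam_pivot (a point): The cam lever's upright axis, at the plate's top (fixture x = -21.5, y = +60, z = 12 mm).
- knob (a point): Centre of the black ball knob, 22 mm across, at the lever's end, 80 mm from the pivot axis, 36 mm above the plate's top (48 mm above the table). The lever's bar is 9 mm thick and rises from 24 mm above the plate near the pivot to 35 mm at the knob.
- brass_adapter: Bystander: brass threaded adapter, 27 mm wide, 42 mm high, standing to the right of the fixture; origin at the centre of its underside.
- union_nut: Bystander: grey ribbed coupling nut, 36 mm across, 18 mm high, to the right of the fixture; origin at the centre of its underside.
- small_wrench: Bystander: open-ended wrench, 37 by 165 by 7 mm, lying in front of the fixture; origin at its middle, its length along its y.
- grey_adapter: Bystander: dark grey threaded adapter, 30 mm wide, 46 mm high, standing beyond the left end of the fixture; origin at the centre of its underside.
Mind the look-alikes: they are no part of the job. What is shaped like the block but black is not meant.

How it is judged:
On the way, in this order (a step that is already met when the one before it is completed fails the run):
1. the block lies home on the back rail and at the stop pin (within 5 mm), the lever still open (under 1.3 rad) (horizontal distance between block and seat below 0.005 m and value of joint lever_angle below 1.3 rad), for 0.1 s.
2. the lever is turned past 1.35 rad and the cam presses on the block with more than 4 N (value of joint lever_angle above 1.35 rad and contact force between cam_lever and block above 4 N), for 0.2 s.
At the end, for the whole second after the job is handed in: The block rests flat on the plate within 2 mm of the back rail and 2.5 mm of the stop pin, parallel to the rail within 0.03 rad, and the cam lever, past 1.35 rad, keeps pressing it with more than 4 N by itself (all of step 2 and x of block in the frame of seat between -0.002 and 0.002 m and y of block in the frame of seat between -0.0025 and 0.0025 m and angle between the y axis of block and the y axis of fixture, either way round below 0.03 rad and z of block in the frame of fixture below 0.0135 m and linear speed of block below 0.01 m/s); the robot touches nothing.
It fails at once if the block is lifted more than 5 mm off the plate or tipped more than 0.15 rad (z of block in the frame of fixture above 0.017 m or angle between block's own z axis and vertical above 0.15 rad).
It fails at once if the fingers straddle the block (the point between the pads comes over the block's middle, lower than 12 mm above its top) (x of the grasp point in the frame of block between -0.016 and 0.016 m and y of the grasp point in the frame of block between -0.03 and 0.03 m and z of the grasp point in the frame of block below 0.042 m).
It fails at once if the fingers straddle the lever knob (the point between the pads comes within 8 mm of the knob's axis, lower than 12 mm above its centre) (horizontal distance between the grasp point and knob below 0.008 m and z of the grasp point in the frame of knob below 0.012 m).
It fails at once if a bystander is shifted more than 15 mm (distance of any of brass_adapter, union_nut, small_wrench, grey_adapter from where it was at the start of the episode above 0.015 m).
It also fails if it takes over 69 s, if anything falls off the work surface, if the arm or the gripper's body presses on something with over 40 N, if the wrist force passes 120 N, or if a joint passes its speed limit or range.

## Working session

There is one attempt and no reset: what is moved stays moved. The work goes in short steps, each a Python script; the robot and the scene stay as the last script left them, time stands still between calls to the robot, and variables do not carry over. Pictures are saved under pics/ and viewed, at most 10 in all, crops included, and the job is handed in when it is done.

```bash
mkdir -p pics; ls; python3 - <<'E'
from bench import arm,cams
import cv2
for n in("top","scene"):
    cv2.imwrite(f"pics/{n}0.png",cams.camera(n)[:,:,::-1]); m=cams.camera_model(n); print(n,m)
print(arm.current_orientation(),arm.current_time())
E
```

```text
pics
top {'camera_matrix': array([[559.76125659,   0.        , 319.05788353],
       [  0.        , 559.76125659, 241.60579847],
       [  0.        ,   0.        ,   1.        ]]), 'distortion': array([0.01403516, 0.        , 0.        , 0.        , 0.        ]), 'R': array([[-0.01337467, -0.99987683,  0.00821225],
       [-0.99889025,  0.01298964, -0.04527177],
       [ 0.04515952, -0.00880863, -0.99894095]]), 't': array([0.03203611, 0.48351213, 1.15196824])}
scene {'camera_matrix': array([[551.09237691,   0.        , 320.2896282 ],
       [  0.        , 551.09237691, 238.92304921],
       [  0.        ,   0.        ,   1.        ]]), 'distortion': array([0.02072136, 0.        , 0.        , 0.        , 0.        ]), 'R': array([[ 0.79277863, -0.60945442,  0.00820759],
       [-0.35605677, -0.47400419, -0.80532205],
       [ 0.49469751,  0.63551974, -0.59278076]]), 't': array([-0.36054744,  0.24652321,  0.85736298])}
[ 2.32260040e-01  9.72653557e-01 -5.67988730e-04 -9.36007324e-05] 0.1
```

View pics/top0.png

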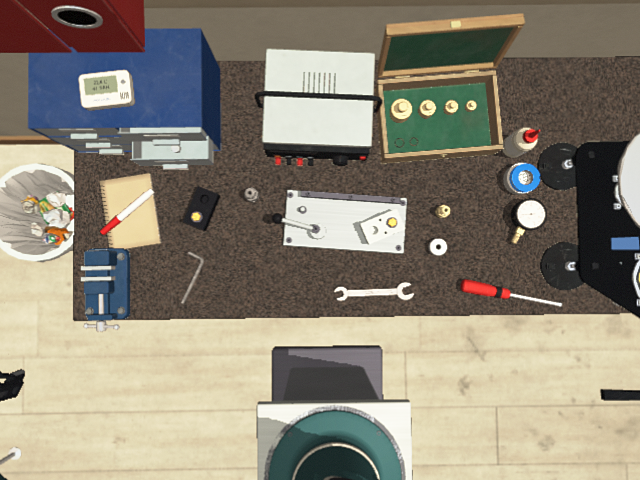

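View pics/scene0.png

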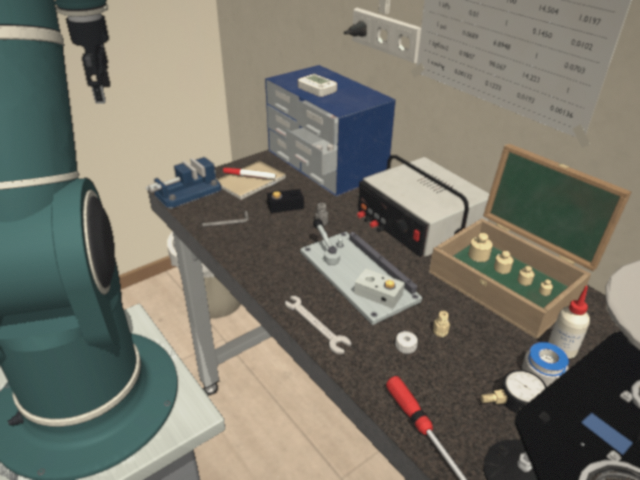

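Top view: the silver block with the brass plug, on the plate's right half at (380,227), fits the description. The look-alike is the black block at (200,208), which is not meant. The plate spans (285,190) to (406,252). The lever's pivot is near (316,230) and its knob near (278,218). The wrench is at (375,292), the nut at (438,246), the brass adapter at (443,211) and the grey adapter at (251,194). I choose the silver block and check it in a close crop.

```bash
python3 - <<'E'
import cv2
im=cv2.imread("pics/top0.png")[180:265,265:415]
cv2.imwrite("pics/crop0.png",cv2.resize(im,None,fx=5.3,fy=5.3,interpolation=cv2.INTER_CUBIC))
E
```

```text
(no output)
```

View pics/crop0.png

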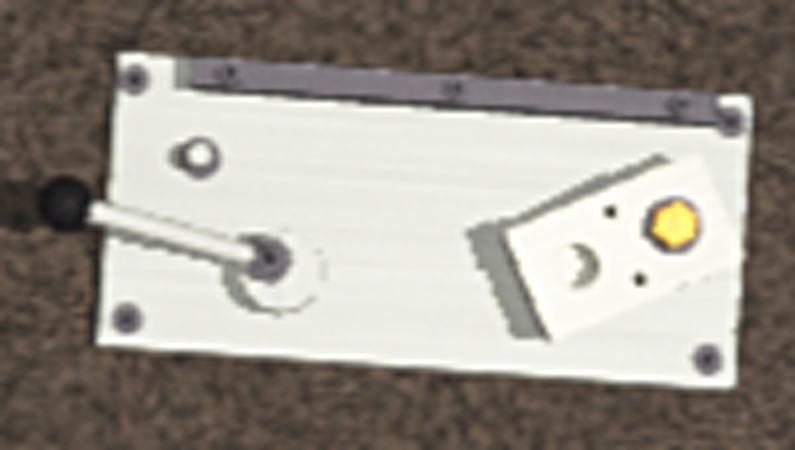

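The crop confirms it: silver block with an open port and a brass hex plug, and the lever open to the left. Crop corners: plate (117,53), (752,97), (736,387), (97,346); block top (503,228), (548,340), (735,270), (692,153); knob (64,202). Next I work out the poses.

```bash
cat > h.py <<'E'
import numpy as np, cv2
from bench import arm,cams,ticket
from scipy.spatial.transform import Rotation as Ro
from scipy.optimize import least_squares
M=cams.camera_model("top")
def unproj(px,z):
    p=cv2.undistortPoints(np.array(px,float).reshape(-1,1,2),M["camera_matrix"],M["distortion"]).reshape(-1,2)
    d=np.c_[p,np.ones(len(p))]@M["R"]; c=-M["R"].T@M["t"]
    return (c+d*((z-c[2])/d[:,2])[:,None])[:,:2]
def rot(a): return np.array([[np.cos(a),-np.sin(a)],[np.sin(a),np.cos(a)]])
def fit(model,pts,a0):
    return least_squares(lambda p:(np.array(model)@rot(p[2]).T+p[:2]-pts).ravel(),[*pts.mean(0),a0])
def crop(pts,x0=265,y0=180,s=5.3): return (np.array(pts)+.5)/s-.5+[x0,y0]
def quat(a,flip=0):  # tool down, y axis along fixture-like y axis at yaw a
    y=np.r_[rot(a)@[0,1-2*flip],0]; z=np.array([0,0,-1.]); return Ro.from_matrix(np.c_[np.cross(y,z),y,z]).as_quat()
E
cat > pose.py <<'E'
from h import *
P=unproj(crop([(117,53),(752,97),(736,387),(97,346)]),.012)
f=fit([(.058,.125),(.058,-.125),(-.058,-.125),(-.058,.125)],P,0)
B=unproj(crop([(503,228),(548,340),(735,270),(692,153)]),.042)
b=fit([(.0225,.04),(-.0225,.04),(-.0225,-.04),(.0225,-.04)],B,.3)
K=unproj(crop([(64,202)]),.048)[0]
F=f.x; toF=lambda p:(p-F[:2])@rot(F[2])
print("fix",F,np.abs(f.fun).max(),"block",b.x,np.abs(b.fun).max())
print("block in fix",toF(b.x[:2]),b.x[2]-F[2])
k=toF(K)-[-.0215,.06]; print("lever",np.hypot(*k),np.arctan2(k[1],k[0])-np.radians(75))
for n,p in dict(adapter=(443,211),nut=(438,246),w1=(345,292),w2=(404,291),grey=(251,194)).items(): print(n,toF(unproj([p],.02)[0]))
np.save("F.npy",F)
c=F[:2]+rot(F[2])@[-.09,-.07]
for fl in(0,1): print(arm.ik([*c,.1],quat(F[2],fl)))
E
python3 pose.py
```

```text
fix [ 0.52562995 -0.02863618 -0.07908316] 0.0009128764280914581 block [ 0.51181666 -0.10093176  0.35342669] 0.001850737038819772
block in fix [-0.00805871 -0.07316088] 0.432509847544713
lever 0.08099749501048202 0.05885517452224942
adapter [ 0.03384001 -0.20075902]
nut [-0.03916985 -0.19450548]
w1 [-0.14614042 -0.00907102]
w2 [-0.13615033 -0.12992052]
grey [0.0426467  0.19765276]
[-0.33737102  0.32089833  0.548546    2.1843039  -0.25893337  0.69756531
  1.88014363]
[-0.69026757  0.45993435  1.00014743  2.19283301 -0.56556873  0.77129827
 -0.96385425]
```

```bash
cat >> h.py <<'E'
try:
    F=np.load("F.npy"); Q=quat(F[2])
    W=lambda x,y,z:np.r_[F[:2]+rot(F[2])@[x,y],z]
    tf=lambda:np.r_[(arm.current_tcp_pos()[:2]-F[:2])@rot(F[2]),arm.current_tcp_pos()[2]].round(4)
except FileNotFoundError: pass
def snap(n):
    im=cams.camera("top")[:,:,::-1][180:265,265:415]
    cv2.imwrite(f"pics/{n}.png",cv2.resize(im,None,fx=5.3,fy=5.3,interpolation=cv2.INTER_CUBIC))
def st(s=""): print(s,"t",arm.current_time(),"tcp",tf(),"F",np.round(rot(F[2]).T@arm.current_force()[:2],1),round(arm.current_force()[2],1))
E
python3 - <<'E'
from h import *
arm.gripper_to(.35); st()
arm.reach(W(-.078,-.082,.15),Q); st()
arm.move_straight(W(-.078,-.082,.021),vel=.12,threshold=15); st("down")
print(arm.move_straight(W(-.03,-.082,.021),vel=.06,threshold=20)); st("p1")
print(arm.move_straight(W(-.003,-.082,.021),vel=.03,threshold=15)); st("p2")
print(arm.current_gripper_width())
arm.move_straight(W(-.03,-.082,.021),vel=.1)
arm.move_straight(W(-.06,-.082,.12),vel=.2)
arm.reach(W(-.05,-.2,.12),Q); st()
snap("a1")
E
```

```text
t 0.675 tcp [-0.2888  0.5651  0.2313] F [ 0.1 -0.2] 1.1
 t 3.1083 tcp [-0.0777 -0.0814  0.15  ] F [-0.5  1. ] -0.4
down t 4.3333 tcp [-0.0776 -0.082   0.0215] F [-0.1  0.2] 0.1
False
p1 t 5.2833 tcp [-0.0301 -0.0821  0.021 ] F [ 0.7 -0.2] -0.2
True
p2 t 5.9083 tcp [-0.0129 -0.0816  0.0205] F [-0.2 -0.7] -0.2
0.35332575092521035
 t 7.4333 tcp [-0.0505 -0.2007  0.1187] F [1.2 0.4] -0.1
```

View pics/a1.png

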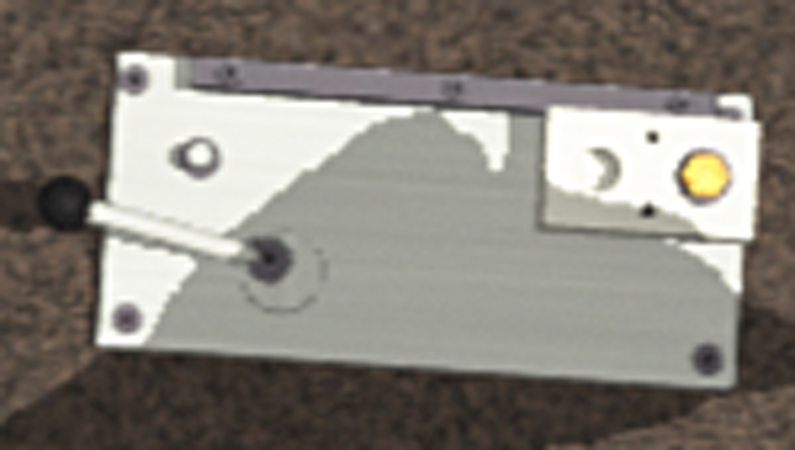

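The block is now square on the rail, with its right end at (755,180) in the crop. Nothing else has moved. Next I push its end toward the pin with the fingers shut.

```bash
python3 - <<'E'
from h import *
arm.gripper_to(0)
arm.reach(W(.0185,-.156,.12),Q); st()
print(arm.move_straight(W(.0185,-.156,.021),vel=.1,threshold=15)); st("down")
print(arm.move_straight(W(.0185,-.045,.021),vel=.06,threshold=20)); st("p1")
print(arm.move_straight(W(.0185,.0,.021),vel=.025,threshold=10)); st("p2")
arm.move_straight(W(.0185,-.04,.021),vel=.1)
arm.move_straight(W(-.02,-.06,.12),vel=.2)
arm.gripper_to(.2)
arm.reach(W(-.09,-.1,.12),Q); st()
snap("a2")
E
```

```text
t 8.3 tcp [ 0.0191 -0.1551  0.1197] F [-0.4 -0.4] -0.2
False
down t 9.4417 tcp [ 0.0189 -0.1561  0.0216] F [0.5 0.6] 0.6
False
p1 t 11.4417 tcp [ 0.0185 -0.0451  0.021 ] F [-0.1 -0.6] 0.5
True
p2 t 12.7917 tcp [ 0.0185 -0.0082  0.0209] F [ 0.5 -2.3] 2.9
 t 14.675 tcp [-0.0904 -0.1003  0.1201] F [0.3 0.8] -0.0
```

View pics/a2.png

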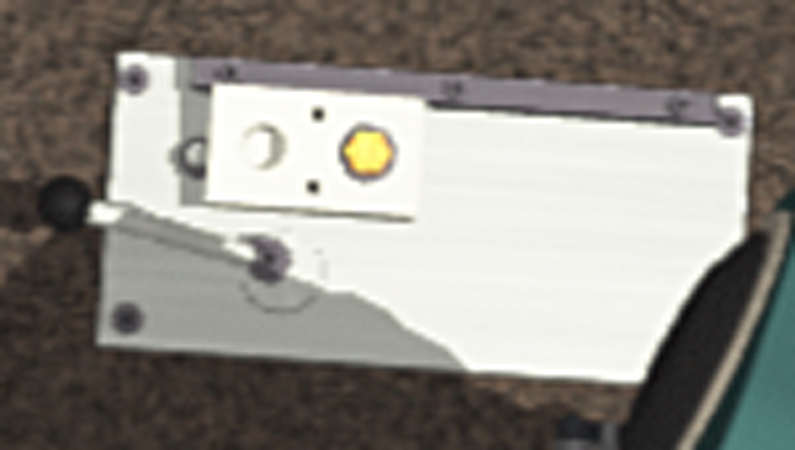

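The block is home: its left end touches the pin at (206,150) and its back face lies on the rail. The lever is still open, with the knob at (64,202). Next I check the pose numerically and swing the lever.

```bash
cat > lev.py <<'E'
from h import *
B=unproj(crop([(211,83),(206,206),(414,219),(426,100)]),.042)
b=fit([(.0225,.04),(-.0225,.04),(-.0225,-.04),(.0225,-.04)],B,0).x
print("block in fix",(b[:2]-F[:2])@rot(F[2]),b[2]-F[2])
arm.gripper_to(0)
arm.reach(W(.038,.138,.12),Q); st()
print(arm.move_straight(W(.038,.138,.036),vel=.12,threshold=15)); st("down")
f0=rot(F[2]).T@arm.current_force()[:2]
def at(psi,r=.080): return W(-.0215+r*np.cos(psi),.06+r*np.sin(psi),.036)
arm.move_straight(at(np.radians(62)),vel=.08,threshold=15)
def ft(psi):
    f=rot(F[2]).T@arm.current_force()[:2]-f0
    return f@[np.sin(psi),-np.cos(psi)]
for d in range(74,147,12):
    hit=arm.move_straight(at(np.radians(d)),vel=.06,threshold=20); print(d,hit,round(ft(np.radians(d)),1))
    if hit: break
else:
    psi=np.radians(146)
    while psi<np.radians(178):
        psi+=.025; arm.move_straight(at(psi),vel=.02); arm.sleep(.1)
        f=ft(psi+.3); print(round(np.degrees(psi),1),round(f,1))
        if f>9: break
st("end"); snap("a3")
E
python3 lev.py
```

```text
block in fix [0.02083187 0.0456547 ] -0.004520906213510895
 t 16.0833 tcp [0.0378 0.1361 0.1201] F [0.9 0.4] 0.6
False
down t 16.9333 tcp [0.0384 0.1379 0.0366] F [0.7 0.2] 0.1
74 False -1.0
86 False -0.9
98 False -0.5
110 False -0.9
122 False -0.3
134 False 0.8
146 False -1.0
147.4 2.0
148.9 2.9
150.3 3.7
151.7 3.4
153.2 5.6
154.6 6.0
156.0 7.3
157.5 7.6
158.9 8.5
160.3 10.0
end t 23.85 tcp [-0.0955  0.0881  0.0364] F [9.4 9.9] -0.5
```

```bash
ls -la pics/a3.png
```

```text
-rw-r--r-- 1 agent agent 330020 Nov 29 18:17 pics/a3.png
```

View pics/a3.png

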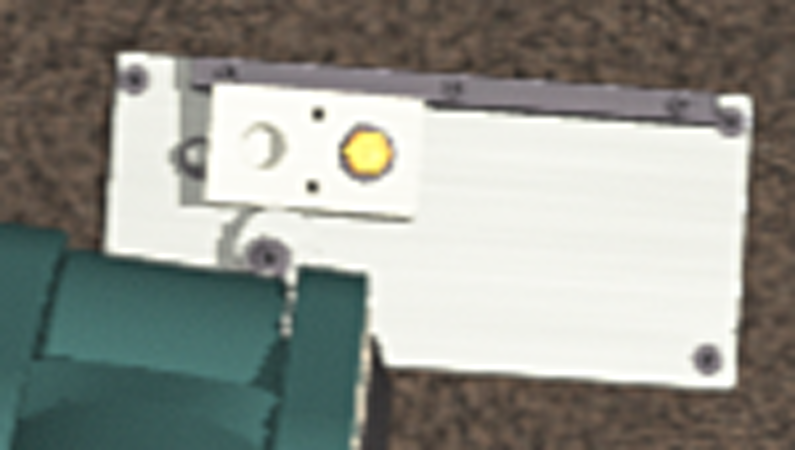

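The view shows the block unmoved at (315,150) and the arm over the lever. About 10 N tangential at the knob, so I back off, then check the lever.

```bash
python3 - <<'E'
from h import *
arm.move_straight(W(-.08,.125,.036),vel=.08)
arm.move_straight(W(-.08,.14,.15),vel=.2)
arm.reach(W(-.1,.3,.2),Q); st(); snap("a4")
E
```

```text
t 26.0083 tcp [-0.1002  0.2995  0.1989] F [ 0.1 -0.9] 0.0
```

View pics/a4.png

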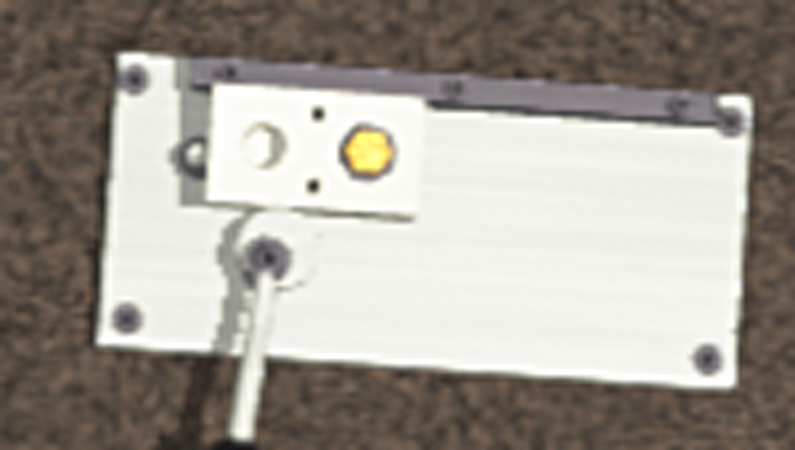

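The lever now points toward the robot, from (267,258) to (240,440), so q ≈ 1.76, inside the tight range. The block is flush on the rail and at the pin, and the arm is clear. I hand in.

```bash
python3 -c "
from bench import ticket
print(ticket.close_job())"
```

```text
the job is handed in; nothing more can be done
None
```

I handed the job in at about 26 s of the 69 s allowed: by the camera check the block is flush on the back rail and at the stop pin, and the cam lever is shut at about 1.76 rad after a push of about 10 N, but the verdict wasn't shown to me.

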